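Hang the amber shield door on the specimen chamber

TASK

Pull up the red knob of the amber door's sprung hinge pin, lift the door off its black parking stand by that knob, and drop it into the empty hinge of the white specimen chamber: standing upright on the chamber's hinge plate, lined up across the open front, its pin sprung fully home in the hinge hole. Leave the blue door where it is.

Things in the scene. Friction and masses are not known exactly. Their poses are not given: they have to be found in the camera images.
- amber_knob (a point): Centre of the red knob of the amber door's hinge pin: block 24 x 24 mm, 34 high, 15 mm clear above the door. z up, +y from hinge across the door, +x square to its face. Knob and pin (8 mm thick) slide up 22 mm against a spring (1 to 2 N) to a stop; then the door (0.36 kg) lifts too. At rest the centre is 127 mm above the underside of the door's foot, the pin tip 20 mm below it; pulled, the tip is inside the foot.
- amber_pane (a point): Centre of the amber pane in its yellow frame, the body of the door: panel 8 mm thick, 86 wide, top edge 95 mm above the foot's underside. Lies 52 mm from the pin's axis along +y, 50 mm above the foot's underside, 77 mm below the knob's centre (99 with the pin pulled); axes as the knob's. Round foot 52 mm across under the hinge. The door starts on a fixed black stand, a plate 36 mm high with a hinge hole.
- chamber_socket (a point): Middle of the mouth of the empty hinge hole (28 mm square, 30 deep) in the top of the fixed aluminium hinge plate (36 mm high, 70 along x, 160 along y). z up, +y along the plate to where the pane must stand, +x away from the chamber. The door's foot rests on the plate around the hole, door axes parallel to these. The white chamber, 160 mm wide, 122 high, lies 36 to 166 mm behind the hole (-x).
- blue_knob (a point): Centre of the black knob of the blue door with a grey frame, on its own black stand; same shape and size as the amber door and knob. A bystander, to be left alone.

How it is judged:
On the way, in this order (a step that is already met when the one before it is completed fails the run):
1. the amber door's hinge pin is pulled up (z of amber_knob in the frame of amber_pane above 0.089 m), for 0.02 s.
2. the amber door is lifted clear, its pane at least 30 mm higher than at the start (height (world z) of amber_pane above 0.116 m), for 0.1 s.
At the end, for the whole second after the job is handed in: The amber door stands upright (within 7 degrees), its foot on the chamber's hinge plate (within 5 mm), its pin within 15 mm of the hole's middle and sprung to within 5 mm of its rest, the pane at least 35 mm to the +y side of the hole and within 24 mm of the line across the front (horizontal distance between amber_knob and chamber_socket below 0.015 m and y of amber_pane in the frame of chamber_socket above 0.035 m and x of amber_pane in the frame of chamber_socket between -0.024 and 0.024 m and z of amber_pane in the frame of chamber_socket between 0.045 and 0.055 m and z of amber_knob in the frame of amber_pane below 0.082 m and angle between amber_pane's own z axis and vertical below 0.12 rad); the robot touches nothing.
It fails at once if the blue door is moved more than 20 mm (distance of blue_knob from where it was at the start of the episode above 0.02 m).
It also fails if it takes over 38 s, if anything falls off the work surface, if the arm or the gripper's body presses on something with over 40 N, if the wrist force passes 120 N, or if a joint passes its speed limit or range.

ROBOT

A 7-joint arm with a two-finger parallel gripper is mounted at the origin on the work surface. World frame = base frame: x ahead of the robot, y to its left, z up, the work surface at z = 0. Lengths are in m, angles in rad, forces in N, time in s.
With the tool pointing down it reaches from about 0.4 to 0.85 m from the base axis. Payload 10.4 kg.
Tool frame: the origin (TCP) lies at the very end of the fingers, on their centre line; the grasp point (between the pads) lies 19 mm behind it (manip.tcp_to_grasp is the z of the grasp point in the tool frame, in m); z points along the fingers, x is the direction in which the jaws open and shut, and the axes are right-handed (so a half turn about z gives the same grasp; the last joint's range is limited). The gripper opens to 85 mm and grips with 20 to 120 N. Pads are 22 mm wide; open, the fingers measure 114 mm over their backs; the gripper's body (76 mm by 85 mm) begins 54 mm behind the grasp point. The pads swing forward as they close: fully open they stand 13 mm farther back than shut.
Start: joints at [1.203, 0.332, -0.065, 1.46, 0.022, 1.35, -0.088], TCP at [0.211, -0.588, 0.231] pointing down, gripper open.
Joint ranges: [-2.6, 2.6], [-0.5, 2.12], [-1.47, 1.34], [0.16, 2.42], [-1.27, 4.41], [0.06, 2.06], [-2.6, 2.6]. Speed limits (rad/s): [2.22, 2.22, 2.79, 2.79, 3.14, 3.14, 3.14].

INTERFACE

Orientations are given as a unit quaternion [x, y, z, w].
In Python, from workcell import manip gives the robot as it stands.
- The arm moves only by the tool servo_tool, never from a script. Its argument "moves" is a list of rows, each an object with "travel": the shift along the tool's x, y, z in mm, a list of three; "dr": the turn, a rotation vector about the tool's x, y, z in degrees, a list of three. A call has 1 to 12 rows; each row shifts and turns the commanded pose from where the row before left it, along the tool's axes as they then stand; what a row does not reach is not made up. A row lasts 1/8 s, in which the tool goes at most 62.5 mm and 10.7 degrees, less where a joint would pass 70% of its speed; a pose out of reach is approached as far as the arm can. A call is refused whole if a number of a shift passes 62.5 or a number of a turn 10.7, either way. A call with a gripper value outside its range is refused whole. "claw" is the closure, from 0 (fully open) to 1 (shut), set as the call begins (left out, the last holds). The fingers move at their own pace and stop on an object; "squeeze" is the grip in N (left out, the last holds). Time passes only in rows, so rows that do not move let the fingers close. It gives the time, the measured TCP pose, the force and the opening at its end, in the units of the state.
- manip.get_obs(): the state, without advancing time (a new reading comes with each control period).
- manip.camera(name): name is "scene" or "top" or "wrist"; returns the picture (400x640x3 uint8, blue, green, red); there is no depth.
- manip.calibration(name): a dict with "intrinsics" (3x3 intrinsics, pixels), "view" (4x4, takes a point from world to camera coordinates). Camera axes: x right, y down, z forward; pixel columns grow to the right and rows downward; lengths in m; the calibration is good to about 2 mm. A picture is of the moment at which its call begins: read the wrist's pose just before it. calibration takes no time and is no camera call; for the wrist camera it gives the pose at the moment of the call.
- manip.hand_in(): hands the job in, once; it reports no verdict.
The state is a dict: "clock": time; "joint_pos": joint angles; "joint_velocities": joint speeds; "tau": joint torques, N m; "position": TCP position; "ee_rot": TCP orientation; "ft_force": force on the tool from outside, world axes, zero at the start; "torque": the same for the moment, N m; "grip_width": opening from 0.0 (shut) to 1.0 (fully open).
Only numpy, scipy, OpenCV 4.12 (cv2) and the standard library are available. Lean on these libraries where they do the work, as an engineer would, in place of code of your own. Each camera call takes 0.05 s, during which the arm holds its last target. There are 200 camera calls.

## Working session

There is one attempt and no reset: what is moved stays moved. The work goes in short steps, Python scripts to look and compute and a tool call to move; the robot and the scene stay as the last step left them, time stands still between calls to the robot, and variables do not carry over. Pictures are saved under pics/ and viewed, on a budget of 10 in all, crops included, one or two more only if the job needs it, and the job is handed in when it is done.

Besides the shell and the picture viewer there is one more tool, called after ">>>" as name([rows], argument=value, ...), one row to a line, values as JSON. servo_tool: Moves the arm, as the interface text tells. Its arguments: {"type":"object","properties":{"moves":{"type":"array","items":{"type":"object","properties":{"travel":{"type":"array","items":{"type":"number"}},"dr":{"type":"array","items":{"type":"number"}}}}},"claw":{"type":"number"},"squeeze":{"type":"number"}},"required":["moves"]}

```bash
ls; mkdir -p pics
python3 - <<'E'
from workcell import manip
import cv2,numpy as np,json
o=manip.get_obs();print({k:np.round(o[k],4).tolist() for k in ['clock','position','ee_rot','ft_force','grip_width']},manip.tcp_to_grasp)
for n in ['scene','top']:
    c=manip.calibration(n);print(n,np.round(c['intrinsics'],1).tolist(),np.round(c['view'],4).tolist())
    cv2.imwrite(f'pics/{n}0.png',manip.camera(n))
E
```

```text
pics
{'clock': 0.0, 'position': [0.2111, -0.5879, 0.2305], 'ee_rot': [0.8179, -0.5753, -0.0006, -0.0003], 'ft_force': [-0.3108, 0.2835, 0.9025], 'grip_width': 1.0054} -0.0187
scene [[390.6, 0.0, 316.9], [0.0, 390.6, 199.1], [0.0, 0.0, 1.0]] [[-0.4834, 0.8754, -0.001, 0.2904], [0.5482, 0.3019, -0.78, -0.1967], [-0.6825, -0.3776, -0.6258, 1.4733], [0.0, 0.0, 0.0, 1.0]]
top [[404.4, 0.0, 323.1], [0.0, 404.4, 205.5], [0.0, 0.0, 1.0]] [[0.0165, -0.9993, 0.0327, -0.0381], [-0.9933, -0.0202, -0.1138, 0.5628], [0.1143, -0.0306, -0.993, 0.9931], [0.0, 0.0, 0.0, 1.0]]
```

View pics/scene0.png

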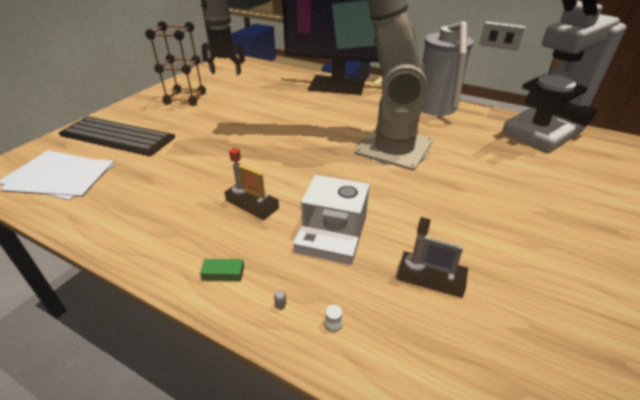

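View pics/top0.png

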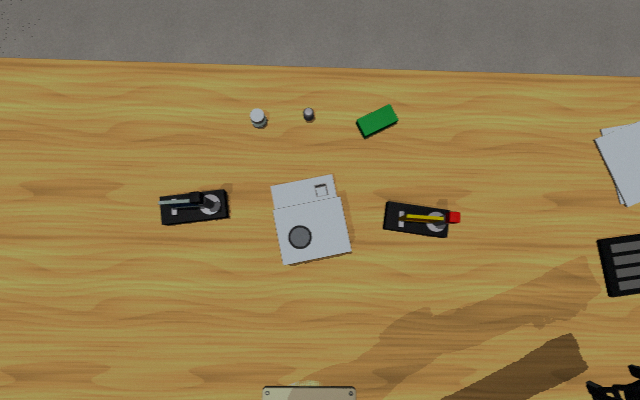

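The scene view shows the red knob at (235,155), the amber pane at (251,182) and the plate's hole at (310,238). The top view shows the knob at (454,217), the pane edge along x≈405–445, y≈217, and the hole at (321,190). The blue door is at the far left of the top view. Next I measure these.

```bash
cat > h.py <<'E'
import numpy as np,cv2
from workcell import manip
def ray(n,p,c=None):
    c=c or manip.calibration(n);V=np.array(c['view']);K=np.array(c['intrinsics'])
    R=V[:3,:3];return -R.T@V[:3,3],R.T@np.linalg.solve(K,[p[0],p[1],1.])
def plane(n,p,z,c=None):
    o,d=ray(n,p,c);return o+d*(z-o[2])/d[2]
def tri(a,b):
    (o1,d1),(o2,d2)=a,b
    s=np.linalg.lstsq(np.c_[d1,-d2],o2-o1,rcond=None)[0]
    p,q=o1+s[0]*d1,o2+s[1]*d2;return (p+q)/2,np.linalg.norm(p-q)
def blobs(m,amin=5):
    n,l,s,c=cv2.connectedComponentsWithStats(m.astype(np.uint8))
    return [(s[i].tolist(),np.round(c[i],2).tolist(),l==i) for i in range(1,n) if s[i,4]>=amin]
def red(im):
    h=cv2.cvtColor(im,cv2.COLOR_BGR2HSV);return ((h[...,0]<7)|(h[...,0]>173))&(h[...,1]>150)&(h[...,2]>80)
def amber(im):
    h=cv2.cvtColor(im,cv2.COLOR_BGR2HSV);return (h[...,0]>19)&(h[...,0]<32)&(h[...,1]>200)&(h[...,2]>120)
E
python3 - <<'E'
from h import *
I={n:cv2.imread(f'pics/{n}0.png') for n in('scene','top')}
w={'scene':(200,130,90,100),'top':(380,190,90,60)}
c={}
for n in I:
    x,y,a,b=w[n];im=I[n][y:y+b,x:x+a]
    for f in(red,amber):
        for s,q,_ in blobs(f(im)):
            print(n,f.__name__,[s[0]+x,s[1]+y]+s[2:],q[0]+x,q[1]+y)
            if f is red and s[4]>20:c[n]=(q[0]+x,q[1]+y)
print('knob',tri(ray('scene',c['scene']),ray('top',c['top'])))
g=cv2.cvtColor(I['top'],cv2.COLOR_BGR2GRAY)
print(g[180:200,308:336])
big=[cv2.resize(I['top'][160:240,260:480],None,fx=3.6,fy=3.6,interpolation=cv2.INTER_CUBIC),cv2.resize(I['scene'][140:270,200:400],None,fx=2.2,fy=2.2,interpolation=cv2.INTER_CUBIC)]
o=np.zeros((288+286,800,3),np.uint8);o[:288,:792]=big[0];o[288:,:440]=big[1];cv2.imwrite('pics/crop.png',o)
E
```

```text
scene red [230, 148, 9, 9, 48] 234.23 151.6
top red [449, 212, 11, 11, 112] 454.09000000000003 216.78
top amber [407, 214, 36, 6, 113] 424.5 216.76
knob (array([ 0.52775257, -0.31212364,  0.17314104]), np.float64(0.001035843725209372))
[[172 169 168 169 173 169 169 170 170 168 173 172 169 168 170 170 171 169
  170 169 168 170 168 168 170 152 114 120]
 [169 168 171 170 172 171 170 172 171 169 171 171 169 167 170 170 172 169
  171 168 172 170 171 170 170 150 114 124]
 [168 170 171 168 170 169 169 171 174 169 171 169 170 173 169 170 167 168
  166 168 171 172 167 170 168 142 101 127]
 [171 172 172 171 171 170 170 168 170 168 169 170 167 159 148 138 146 151
  158 172 170 171 170 171 171 149 120 131]
 [171 171 170 170 169 170 167 167 154 153 150 117  86  93  87  58  45  89
  150 170 169 173 170 170 169 166 149 127]
 [170 171 168 168 170 159 128 106  92  85  55  42  40  45  42  53  63  81
  125 165 170 170 170 172 169 167 157 127]
 [171 169 170 171 166 163 131  69  39  42  51  70  82  87 108 121 145 142
  126 164 172 168 171 169 171 170 153 124]
 [171 169 172 169 171 168 147  87  75 100 119
[... 776 characters left out ...]
171 170 169 170 170 170 171 154 113 132 173 171 172 172 168 171 168 167
  143 110 131 164 170 170 171 169 170 159]
 [171 167 169 170 172 169 169 162 137 139 171 169 166 158 151 152 148 148
  157 166 171 171 171 173 170 169 169 169]
 [171 170 171 171 170 171 171 167 147 134 148 147 150 158 165 173 170 171
  171 170 169 171 170 171 170 167 169 169]
 [170 170 171 171 171 168 169 170 167 165 171 171 171 170 168 169 174 170
  170 168 169 167 169 170 154 122 131 155]
 [169 171 170 175 169 171 170 169 171 170 171 168 170 170 170 169 170 170
  170 150 121 133 155 168 171 171 170 170]
 [168 170 168 170 170 169 170 171 172 171 170 169 170 171 151 123 136 156
  166 171 168 171 170 169 172 171 169 170]]
```

View pics/crop.png

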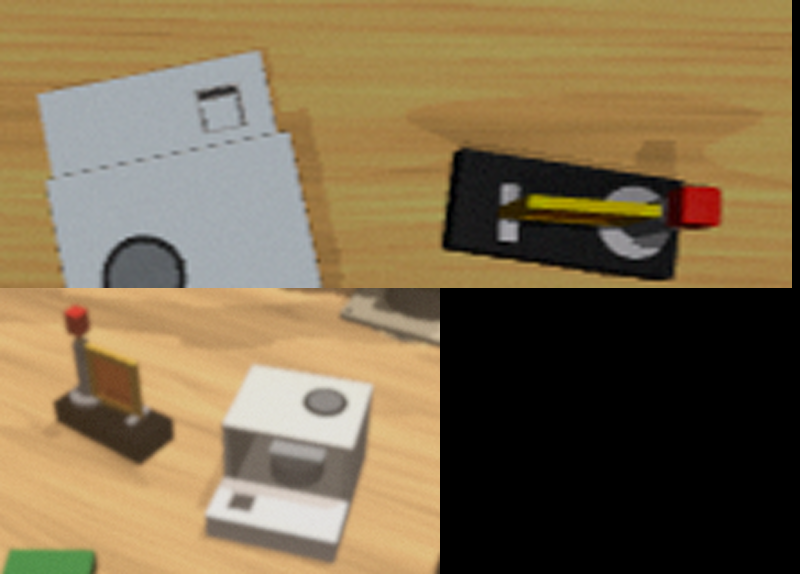

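Run:
```python
from h import *
np.set_printoptions(precision=4,suppress=True)
for z in(.163,.18):print('knob top@',z,plane('top',(454.09,216.78),z),plane('scene',(234.23,151.6),z))
im=cv2.imread('pics/top0.png')[190:250,380:470]
ys,xs=np.nonzero(amber(im));top=np.c_[xs+380,ys+190].astype(float)
vx,vy,x0,y0=cv2.fitLine(top.astype(np.float32),cv2.DIST_L2,0,.01,.01).ravel()
a,b=[plane('top',(x,y0+(x-x0)*vy/vx),.131) for x in(443,407)]
d=b-a;print('amber ends',a,b,'yaw of door y (deg from world y)',np.degrees(np.arctan2(-d[0],d[1])))
S=lambda x,y:(260+x/3.6,160+y/3.6)
# stand long edges
for p,q in(((678,182),(460,150)),((672,277),(445,248))):
    d=plane('top',S(*q),.036)-plane('top',S(*p),.036);print('stand yaw',np.degrees(np.arctan2(-d[0],d[1])))
d=plane('top',S(38,95),.036)-plane('top',S(261,51),.036);print('plate yaw',np.degrees(np.arctan2(-d[0],d[1])),np.linalg.norm(d))
print('hole',plane('top',(321.2,190.2),.036),plane('scene',(310,237.3),.036),tri(ray('top',(321.2,190.2)),ray('scene',(310,237.3))))
o=manip.get_obs();from scipy.spatial.transform import Rotation as R
print(R.from_quat(o['ee_rot']).as_matrix());c=manip.calibration('wrist');V=c['view'];print(V[:3,:3],-V[:3,:3].T@V[:3,3],c['intrinsics'])
```

```text
knob top@ 0.163 [ 0.529  -0.3163  0.163 ] [ 0.5154 -0.323   0.163 ]
knob top@ 0.18 [ 0.5274 -0.3101  0.18  ] [ 0.5361 -0.3038  0.18  ]
amber ends [ 0.5282 -0.3019  0.131 ] [ 0.533  -0.2183  0.131 ] yaw of door y (deg from world y) -3.238701688400417
stand yaw -7.211764484188786
stand yaw -6.204340183795964
plate yaw 12.60720093799154 0.16042232914874807
hole [ 0.602  -0.0222  0.036 ] [ 0.6062 -0.018   0.036 ] (array([ 0.6023, -0.0214,  0.0312]), np.float64(0.001965111674187624))
[[ 0.338  -0.9411 -0.0005]
 [-0.9411 -0.338   0.0012]
 [-0.0013  0.0001 -1.    ]]
[[ 0.3378 -0.9412 -0.0013]
 [-0.8906 -0.3201  0.3232]
 [-0.3046 -0.108  -0.9463]] [ 0.2883 -0.5594  0.374 ] [[317.4917   0.     319.1798]
 [  0.     317.4917 207.1897]
 [  0.       0.       1.    ]]
```

>>> servo_tool([
  {"travel": [0, 0, 0], "dr": [0, 0, 8.6]},
  {"travel": [0, 0, 0], "dr": [0, 0, 8.6]},
  {"travel": [0, 0, 0], "dr": [0, 0, 8.6]},
  {"travel": [-34, -32, -5.5]},
  {"travel": [-34, -32, -5.5]},
  {"travel": [-34, -32, -5.5]},
  {"travel": [-34, -32, -5.5]},
  {"travel": [-34, -32, -5.5]},
  {"travel": [-34, -32, -5.5]},
  {"travel": [-34, -32, -5.5]},
  {"travel": [-34, -32, -5.5]},
  {"travel": [-34, -32, -5.5]},
], claw=0)

```text
$.moves[3]: bad value
```

>>> servo_tool([
  {"travel": [0, 0, 0], "dr": [0, 0, 8.6]},
  {"travel": [0, 0, 0], "dr": [0, 0, 8.6]},
  {"travel": [0, 0, 0], "dr": [0, 0, 8.6]},
  {"travel": [-34, -32, -5.5], "dr": [0, 0, 0]},
  {"travel": [-34, -32, -5.5], "dr": [0, 0, 0]},
  {"travel": [-34, -32, -5.5], "dr": [0, 0, 0]},
  {"travel": [-34, -32, -5.5], "dr": [0, 0, 0]},
  {"travel": [-34, -32, -5.5], "dr": [0, 0, 0]},
  {"travel": [-34, -32, -5.5], "dr": [0, 0, 0]},
  {"travel": [-34, -32, -5.5], "dr": [0, 0, 0]},
  {"travel": [-34, -32, -5.5], "dr": [0, 0, 0]},
  {"travel": [-34, -32, -5.5], "dr": [0, 0, 0]},
], claw=0)

```text
clock: 1.6
position: [0.5307, -0.3131, 0.2807]
ee_rot: [-0.669, 0.743, 0.0, -0.0]
ft_force: [0.6, 0.3, -0.3]
grip_width: 1.002
```

Run:
```python
from h import *
im=manip.camera('wrist');c=manip.calibration('wrist');cv2.imwrite('pics/w1.png',im);np.save('w1.npy',np.r_[np.array(c['view']).ravel(),np.array(c['intrinsics']).ravel()])
for f in(red,amber):
    for s,q,_ in blobs(f(im),60):print(f.__name__,s,q)
```

```text
red [304, 196, 28, 27, 635] [317.65, 209.26]
```

View pics/w1.png

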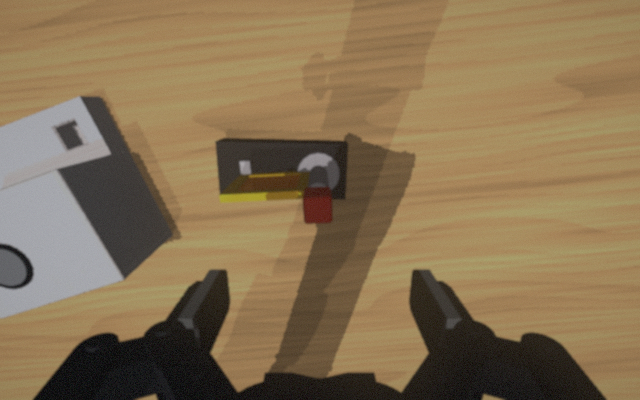

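The wrist view shows the knob at (318,209). The stand edges and the yellow pane edge are horizontal, so the yaw is aligned. The chamber hole is at (69,133).

Run:
```python
from h import *
np.set_printoptions(precision=4,suppress=True)
v=np.load('w1.npy');c={'view':v[:16].reshape(4,4),'intrinsics':v[16:].reshape(3,3)}
w=ray('wrist',(317.65,209.3),c);t=ray('top',(454.09,216.78));s=ray('scene',(234.6,153.5))
print(tri(w,t),tri(w,s),plane('wrist',(317.65,209.3),.17,c),plane('wrist',(317.65,209.3),.163,c))
# face-edge rows
im=cv2.imread('pics/w1.png');print(im[190:228,312:324].mean(1).astype(int).tolist())
print('hole',tri(ray('wrist',(69,133),c),ray('scene',(310,237.3))),tri(ray('wrist',(69,133),c),ray('top',(321.2,190.2))),plane('wrist',(69,133),.036,c))
```

```text
(array([ 0.5299, -0.3071,  0.1799]), np.float64(0.00773347356555484)) (array([ 0.5316, -0.3051,  0.1718]), np.float64(0.003863182697136329)) [ 0.5293 -0.3039  0.17  ] [ 0.5269 -0.3036  0.163 ]
[[23, 32, 66], [25, 33, 67], [22, 29, 66], [22, 29, 66], [20, 29, 65], [25, 33, 69], [23, 31, 74], [26, 34, 84], [26, 35, 90], [26, 35, 94], [26, 35, 96], [28, 37, 97], [28, 36, 96], [28, 36, 96], [27, 36, 97], [28, 35, 96], [28, 37, 96], [27, 35, 95], [27, 37, 96], [25, 35, 95], [30, 38, 96], [27, 36, 95], [27, 36, 95], [26, 37, 95], [28, 36, 95], [28, 35, 95], [28, 36, 95], [28, 36, 94], [28, 38, 95], [26, 36, 94], [28, 35, 94], [28, 38, 93], [34, 47, 93], [46, 66, 99], [57, 84, 109], [60, 88, 113], [64, 92, 116], [65, 95, 119]]
hole (array([ 0.6094, -0.0153,  0.0407]), np.float64(0.001854025838192569)) (array([ 0.6046, -0.021 ,  0.0473]), np.float64(0.008764812392098012)) [ 0.6085 -0.0108  0.036 ]
```

I read the pose after the camera call while the arm was still settling, so I'll retake this at rest.

Run:
```python
from h import *
np.set_printoptions(precision=4,suppress=True)
c=manip.calibration('wrist');im=manip.camera('wrist');print(manip.get_obs()['position'])
cv2.imwrite('pics/w2.png',im);np.save('w1.npy',np.r_[np.array(c['view']).ravel(),np.array(c['intrinsics']).ravel()])
b=[x for x in blobs(red(im),60)][0];print(b[:2]);p=b[1]
w=ray('wrist',p,c);t=ray('top',(454.09,216.78));s=ray('scene',(234.6,153.5))
print(tri(w,t),tri(w,s),plane('wrist',p,.18,c),plane('top',(454.09,216.78),.18))
g=cv2.cvtColor(im,cv2.COLOR_BGR2GRAY);m=(g<75);m[:, 140:]=0;m[170:]=0
for x in blobs(m,100):
  print(x[:2])
```

```text
[ 0.5339 -0.3086  0.2807]
([313, 202, 28, 26, 633], [326.42, 214.18])
(array([ 0.5274, -0.3109,  0.1784]), np.float64(0.0004356195469625398)) (array([ 0.5243, -0.312 ,  0.1657]), np.float64(0.0037839335809603213)) [ 0.5278 -0.3111  0.18  ] [ 0.5274 -0.3101  0.18  ]
([79, 100, 61, 70, 1530], [115.13, 140.25])
([66, 124, 23, 26, 322], [76.86, 137.23])
```

>>> servo_tool([
  {"travel": [3, 6.5, 0], "dr": [0, 0, 0]},
  {"travel": [0, 0, 35], "dr": [0, 0, 0]},
  {"travel": [0, 0, 35], "dr": [0, 0, 0]},
  {"travel": [0, 0, 35], "dr": [0, 0, 0]},
  {"travel": [0, 0, 32], "dr": [0, 0, 0]},
  {"travel": [0, 0, 0], "dr": [0, 0, 0]},
  {"travel": [0, 0, 0], "dr": [0, 0, 0]},
])

```text
clock: 2.58
position: [0.5229, -0.3178, 0.1453]
ee_rot: [-0.668, 0.744, -0.001, 0.0]
ft_force: [-0.8, -0.9, 1.0]
grip_width: 1.002
```

>>> servo_tool([
  {"travel": [0, 0, 0], "dr": [0, 0, 0]},
  {"travel": [0, 0, 0], "dr": [0, 0, 0]},
  {"travel": [0, 0, 0], "dr": [0, 0, 0]},
  {"travel": [0, 0, 0], "dr": [0, 0, 0]},
  {"travel": [0, 0, 0], "dr": [0, 0, 0]},
  {"travel": [0, 0, 0], "dr": [0, 0, 0]},
], claw=1, squeeze=60)

```text
clock: 3.32
position: [0.5235, -0.3162, 0.1441]
ee_rot: [-0.669, 0.743, -0.0, 0.0]
ft_force: [0.3, 3.1, 3.5]
grip_width: 0.274
```

>>> servo_tool([
  {"travel": [-3, 0, -6], "dr": [0, 0, 0]},
  {"travel": [0, 0, -8], "dr": [0, 0, 0]},
  {"travel": [0, 0, -8], "dr": [0, 0, 0]},
  {"travel": [0, 0, -8], "dr": [0, 0, 0]},
  {"travel": [0, 0, -8], "dr": [0, 0, 0]},
  {"travel": [0, 0, 0], "dr": [0, 0, 0]},
])

```text
clock: 4.08
position: [0.5237, -0.3135, 0.1825]
ee_rot: [-0.669, 0.743, -0.0, 0.0]
ft_force: [-0.0, -0.1, -4.6]
grip_width: 0.272
```

Run:
```python
from h import *
c=manip.calibration('wrist');im=manip.camera('wrist');s=manip.camera('scene')
o=np.zeros((400+300,640,3),np.uint8);o[:400]=im;o[400:,:600]=cv2.resize(s[110:260,170:470],None,fx=2,fy=2)
cv2.imwrite('pics/lift.png',cv2.resize(o[100:],None,fx=1,fy=1));ob=manip.get_obs();print(ob['position'],ob['ft_force'],ob['torque'],ob['grip_width'])
```

```text
[ 0.52332048 -0.31342716  0.18158592] [-0.75926936 -0.19777227 -4.20014848] [-0.03932841  0.03732835 -0.01757922] 0.2746900022255473
```

View pics/lift.png

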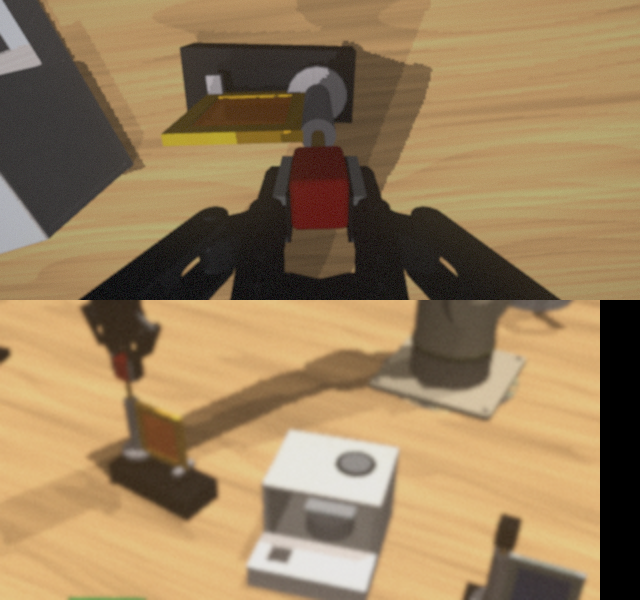

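The wrist view shows the red knob held between the pads with the thin pin visible above the tube. In the scene crop the door is off its stand, and the force matches the door's weight. Next: raise it, then move over to the chamber.

Run:
```python
from h import *
np.set_printoptions(precision=4,suppress=True)
v=np.load('w1.npy');c={'view':v[:16].reshape(4,4),'intrinsics':v[16:].reshape(3,3)}
im=cv2.imread('pics/w2.png');g=cv2.cvtColor(im,cv2.COLOR_BGR2GRAY)
m=(g<110);m[:,95:]=0;m[155:]=0;m[:115]=0;m[:,:58]=0
for x in blobs(m,100):
  k=cv2.findContours(x[2].astype(np.uint8),0,1)[0][0];r=cv2.minAreaRect(k);print(x[0],r,plane('wrist',r[0],.036,c),tri(ray('wrist',r[0],c),ray('top',(321.2,190.2))))
  for p in cv2.boxPoints(r):print(plane('wrist',p,.036,c))
# hole from top corners
P=[plane('top',p,.036) for p in((314.6,185.6),(325.6,183.9),(328.3,194.6),(316.7,196.2))];print(np.array(P),np.mean(P,0),[np.linalg.norm(P[i]-P[i-1]) for i in range(4)])
```

```text
[64, 123, 26, 29, 443] ((77.37226867675781, 137.2737274169922), (25.5452938079834, 20.846324920654297), 70.01689147949219) [ 0.6027 -0.0191  0.036 ] (array([ 0.6021, -0.0219,  0.0394]), np.float64(0.001404587387426244))
[ 0.614  -0.0056  0.036 ]
[ 0.6197 -0.0317  0.036 ]
[ 0.5912 -0.0328  0.036 ]
[ 0.5851 -0.006   0.036 ]
[[ 0.6134 -0.0052  0.036 ]
 [ 0.6184 -0.0331  0.036 ]
 [ 0.5911 -0.0404  0.036 ]
 [ 0.5863 -0.011   0.036 ]] [ 0.6023 -0.0224  0.036 ] [np.float64(0.027690767551985445), np.float64(0.02834340229898164), np.float64(0.028299943395712995), np.float64(0.02973317122320024)]
```

>>> servo_tool([
  {"travel": [0, 0, -15], "dr": [0, 0, 0]},
  {"travel": [0, 0, -25], "dr": [0, 0, 0]},
  {"travel": [0, 0, -25], "dr": [0, 0, 0]},
  {"travel": [0, 0, -20], "dr": [0, 0, 0]},
  {"travel": [0, 0, -15], "dr": [0, 0, 0]},
  {"travel": [0, 0, 0], "dr": [0, 0, 0]},
])

```text
clock: 4.92
position: [0.5239, -0.3138, 0.2832]
ee_rot: [-0.669, 0.743, -0.001, 0.0]
ft_force: [0.1, -0.2, -4.5]
grip_width: 0.272
```

>>> servo_tool([
  {"travel": [0, 0, 0], "dr": [0, 0, -6]},
  {"travel": [0, 0, 0], "dr": [0, 0, -6.5]},
  {"travel": [0, 0, 0], "dr": [0, 0, -6]},
  {"travel": [-17, -9, 0], "dr": [0, 0, 0]},
  {"travel": [-33, -17, 0], "dr": [0, 0, 0]},
  {"travel": [-33, -17, 0], "dr": [0, 0, 0]},
  {"travel": [-33, -17, 0], "dr": [0, 0, 0]},
  {"travel": [-33, -17, 0], "dr": [0, 0, 0]},
  {"travel": [-33, -17, 0], "dr": [0, 0, 0]},
  {"travel": [-33, -17, 0], "dr": [0, 0, 0]},
  {"travel": [-33, -17, 0], "dr": [0, 0, 0]},
  {"travel": [-21, -8, 0], "dr": [0, 0, 0]},
])

```text
clock: 6.42
position: [0.598, -0.0177, 0.2812]
ee_rot: [0.78, -0.626, -0.001, -0.0]
ft_force: [0.2, 0.7, -5.0]
grip_width: 0.275
```

>>> servo_tool([
  {"travel": [0, 0, 0], "dr": [0, 0, 0]},
  {"travel": [0, 0, 0], "dr": [0, 0, 0]},
  {"travel": [0, 0, 0], "dr": [0, 0, 0]},
])

```text
clock: 6.8
position: [0.598, -0.0225, 0.2817]
ee_rot: [0.779, -0.627, 0.0, 0.0]
ft_force: [-0.6, -1.4, -5.0]
grip_width: 0.274
```

Run:
```python
from h import *
np.set_printoptions(precision=4,suppress=True)
ob=manip.get_obs();c=manip.calibration('wrist');im=manip.camera('wrist');t=manip.camera('top');s=manip.camera('scene')
print(ob['position'],ob['ft_force'],ob['ee_rot'],ob['grip_width'])
z=.283+.019
for x in blobs(red(im),60):print(x[:2],plane('wrist',x[1],z+.017,c),plane('wrist',x[1],z+.01,c))
m=red(t);m[:,:200]=0
for x in blobs(m,20):print('top',x[:2],plane('top',x[1],z+.017))
np.save('w3.npy',np.r_[np.array(c['view']).ravel(),np.array(c['intrinsics']).ravel()])
o=np.zeros((600,800,3),np.uint8);o[:400,:640]=im;o[400:,:400]=cv2.resize(t[140:240,230:430],None,fx=2,fy=2);o[400:,400:]=cv2.resize(s[100:300,200:600],None,fx=1,fy=1);cv2.imwrite('pics/hov.png',o)
```

```text
[ 0.598  -0.0225  0.2817] [-0.576  -1.4175 -4.9869] [ 0.7791 -0.627   0.      0.0003] 0.2742387329913565
([291, 278, 57, 51, 2664], [319.34, 303.11]) [ 0.6038 -0.0205  0.319 ] [ 0.5988 -0.0216  0.312 ]
```

View pics/hov.png

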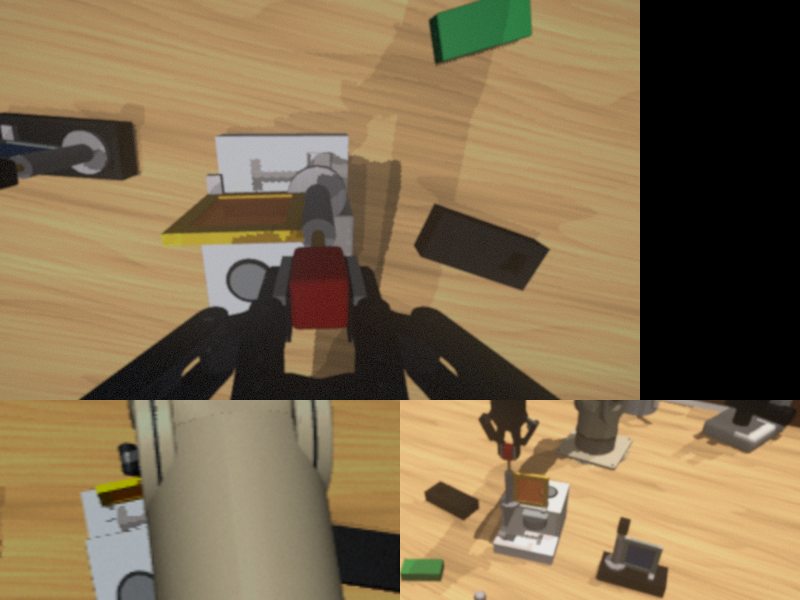

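The plate is level with the wrist image rows, so the yaw is aligned. The foot disc is at (318,187), above the hole. I'll lower most of the way and check again.

>>> servo_tool([
  {"travel": [0, 0, 15], "dr": [0, 0, 0]},
  {"travel": [0, 0, 25], "dr": [0, 0, 0]},
  {"travel": [0, 0, 25], "dr": [0, 0, 0]},
  {"travel": [0, 0, 20], "dr": [0, 0, 0]},
  {"travel": [0, 0, 10], "dr": [0, 0, 0]},
  {"travel": [0, 0, 0], "dr": [0, 0, 0]},
  {"travel": [0, 0, 0], "dr": [0, 0, 0]},
])

```text
clock: 7.82
position: [0.5987, -0.0216, 0.1876]
ee_rot: [0.78, -0.626, 0.001, -0.0]
ft_force: [0.9, 0.3, -4.2]
grip_width: 0.269
```

Run:
```python
from h import *
np.set_printoptions(precision=4,suppress=True)
v=np.load('w3.npy');c={'view':v[:16].reshape(4,4),'intrinsics':v[16:].reshape(3,3)}
print('foot at hover',plane('wrist',(318,187),.157,c))
ob=manip.get_obs();c=manip.calibration('wrist');im=manip.camera('wrist');s=manip.camera('scene')
print(ob['position'],ob['ft_force'],ob['ee_rot'],ob['grip_width'])
x=blobs(red(im),60)[0];print(x[:2],plane('wrist',(x[1][0],300),ob['position'][2]+.036,c))
np.save('w4.npy',np.r_[np.array(c['view']).ravel(),np.array(c['intrinsics']).ravel()])
o=np.zeros((600,780,3),np.uint8);o[:300,:640]=im[:300];o[300:,:600]=cv2.resize(s[130:280,200:500],None,fx=2,fy=2,interpolation=cv2.INTER_CUBIC);cv2.imwrite('pics/low.png',o)
```

```text
foot at hover [ 0.6066 -0.0188  0.157 ]
[ 0.5987 -0.0216  0.1876] [ 0.8567  0.3198 -4.2009] [ 0.7796 -0.6262  0.0005 -0.0004] 0.26922752442450726
([290, 279, 58, 49, 2603], [319.37, 303.01]) [ 0.6048 -0.0194  0.2236]
```

View pics/low.png

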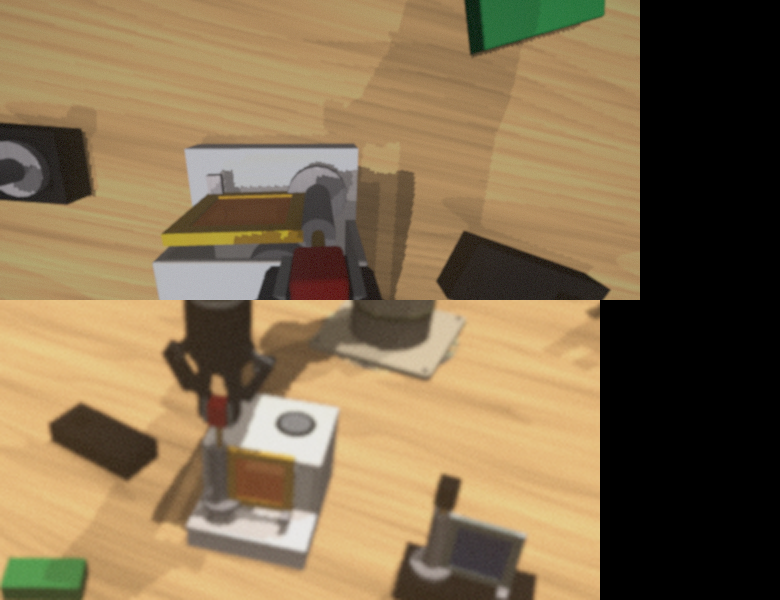

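The wrist view shows the foot disc at (318,187), just above the plate and over the hole. In the scene view the door is upright in front of the chamber opening. I'll shift it slightly, then lower it fully.

>>> servo_tool([
  {"travel": [1, 2, 5], "dr": [0, 0, 0]},
  {"travel": [0, 0, 8], "dr": [0, 0, 0]},
  {"travel": [0, 0, 6], "dr": [0, 0, 0]},
  {"travel": [0, 0, 4], "dr": [0, 0, 0]},
  {"travel": [0, 0, 5], "dr": [0, 0, 0]},
  {"travel": [0, 0, 5], "dr": [0, 0, 0]},
  {"travel": [0, 0, 4], "dr": [0, 0, 0]},
  {"travel": [0, 0, 4], "dr": [0, 0, 0]},
  {"travel": [0, 0, 0], "dr": [0, 0, 0]},
  {"travel": [0, 0, 0], "dr": [0, 0, 0]},
])

```text
clock: 9.18
position: [0.5965, -0.0229, 0.1459]
ee_rot: [0.78, -0.626, 0.0, -0.0]
ft_force: [-2.1, 1.0, -0.2]
grip_width: 0.271
```

Run:
```python
from h import *
np.set_printoptions(precision=4,suppress=True)
ob=manip.get_obs();c=manip.calibration('wrist');im=manip.camera('wrist');s=manip.camera('scene')
print(ob['position'],ob['ft_force'],ob['torque'],ob['ee_rot'],ob['grip_width'])
o=np.zeros((600,640,3),np.uint8);o[:300,:640]=im[:300];o[300:,:600]=cv2.resize(s[130:280,200:500],None,fx=2,fy=2,interpolation=cv2.INTER_CUBIC);cv2.imwrite('pics/down.png',o)
```

```text
[ 0.5965 -0.0229  0.1459] [-2.1082  1.0201 -0.246 ] [ 0.2805  0.5369 -0.0004] [ 0.7797 -0.6262  0.     -0.    ] 0.271146487978184
```

View pics/down.png

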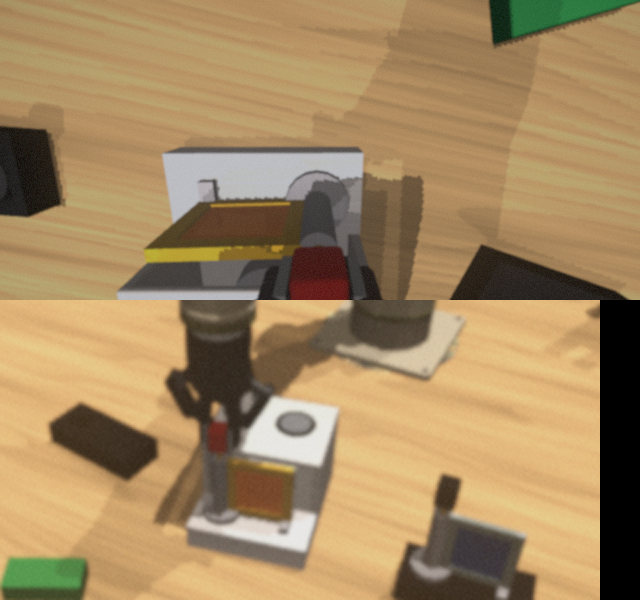

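The foot is flat on the plate and the knob is back down on the tube with almost no vertical force, so the pin is in. Releasing and retreating.

>>> servo_tool([
  {"travel": [0, 0, 0], "dr": [0, 0, 0]},
  {"travel": [0, 0, 0], "dr": [0, 0, 0]},
  {"travel": [0, 0, 0], "dr": [0, 0, 0]},
  {"travel": [0, 0, 0], "dr": [0, 0, 0]},
  {"travel": [0, 0, 0], "dr": [0, 0, 0]},
  {"travel": [0, 0, -15], "dr": [0, 0, 0]},
  {"travel": [0, 0, -30], "dr": [0, 0, 0]},
  {"travel": [0, 0, -40], "dr": [0, 0, 0]},
  {"travel": [0, 0, -30], "dr": [0, 0, 0]},
  {"travel": [0, 0, 0], "dr": [0, 0, 0]},
  {"travel": [0, 0, 0], "dr": [0, 0, 0]},
], claw=0)

```text
clock: 10.65
position: [0.5963, -0.023, 0.2608]
ee_rot: [0.78, -0.626, 0.0, 0.0]
ft_force: [0.2, -0.4, -0.8]
grip_width: 1.002
```

Run:
```python
from h import *
np.set_printoptions(precision=4,suppress=True)
ob=manip.get_obs();c=manip.calibration('wrist');im=manip.camera('wrist');s=manip.camera('scene')
print(ob['clock'],ob['position'],ob['ft_force'],ob['grip_width'])
bw=max(blobs(red(im),60),key=lambda x:x[0][4]);m=red(s);m[:,:280]=0;bs=max(blobs(m,15),key=lambda x:x[0][4])
print(bw[:2],bs[:2],tri(ray('wrist',bw[1],c),ray('scene',bs[1])),plane('wrist',bw[1],.18,c),plane('wrist',bw[1],.163,c))
h=ob['position']
o=np.zeros((600,640,3),np.uint8);o[:300,:640]=im[:300];o[300:,:600]=cv2.resize(s[130:280,200:500],None,fx=2,fy=2,interpolation=cv2.INTER_CUBIC);cv2.imwrite('pics/rel.png',o)
```

```text
10.65 [ 0.5963 -0.023   0.2608] [ 0.2262 -0.4447 -0.7806] 1.001998751771974
([301, 194, 30, 29, 765], [316.1, 208.65]) ([306, 192, 9, 14, 106], [309.72, 198.16]) (array([ 0.5946, -0.0217,  0.1608]), np.float64(0.0036128620458029006)) [ 0.5999 -0.019   0.18  ] [ 0.5941 -0.0201  0.163 ]
```

View pics/rel.png

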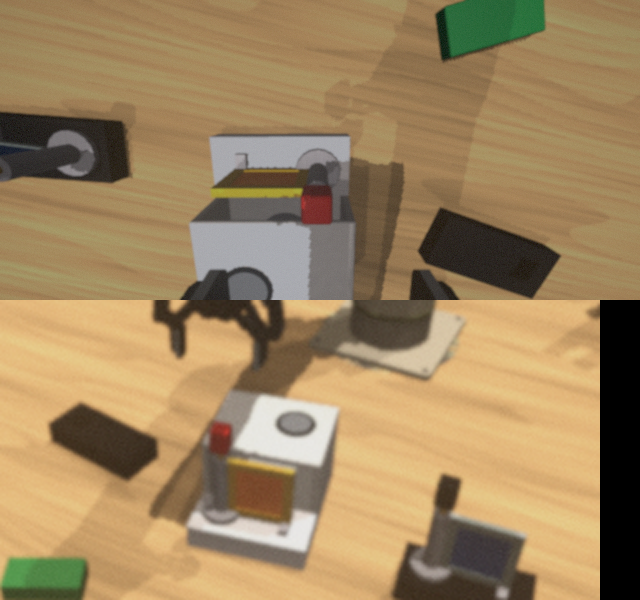

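The door stands upright across the front. Its knob is at about (0.600, -0.020), against the hole at (0.602, -0.021), and at rest height. The gripper is clear and the blue door is unmoved.

```bash
python3 -c "
from workcell import manip
print(manip.hand_in())"
```

```text
the job is handed in; nothing more can be done
None
```

The amber door is in the chamber's hinge and the job is handed in. The hand-in gave no verdict. I pulled the red knob up, lifted the door off its stand by it, turned it about 18.5° to line up with the plate, and lowered it until the foot sat on the plate and the pin went down. Then I released it and backed the gripper up.

**Last checks (clock 10.65 s of 38 s):**
- **Position:** the knob measured about 3 mm from the hole's middle (limit 15 mm), taking its top face at z = 0.180 m. The height triangulated from the scene and wrist views was 0.161 m, against 0.163 m expected with the pin home. That triangulation put the knob about 7 mm from the hole and its rays missed each other by 3.6 mm, so it is the rougher of the two.
- **Stance:** the last picture shows the door upright across the front with its foot flat on the plate. I did not measure tilt or yaw numerically after release.
- **Gripper and blue door:** the gripper was fully open and clear, with the wrist force back near zero. The blue door looks unmoved in the pictures; I did not measure it.

**Disagreement on the way:** my first wrist measurement of the knob was 6–8 mm off because I read the camera pose after the picture while the arm was still settling. A repeat at rest agreed with the top camera to about 1 mm.

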